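# Pop open the touch-latch spice cupboard

### The arm

A 7-joint arm with a two-finger parallel gripper is mounted at the origin on a cart in front of the work surface, level with it; the furniture and walls round the work are solid. World frame = base frame: x ahead of the robot, y to its left, z up, the work surface at z = 0. Lengths are in mm, angles in rad, forces in N, time in s.
With the tool pointing down it reaches from about 400 to 900 mm from the base axis. Payload 5.6 kg.
Tool frame: the origin (TCP) lies midway between the tips of the shut fingers; the grasp point (between the pads) lies 19 mm behind it; z points along the fingers, y is the line along which they close (so a half turn about z gives the same grasp; the last joint's range is limited). The gripper opens to 92 mm and grips with 3 to 60 N. Pads are 20 mm wide; open, the fingers measure 128 mm over their backs; the gripper's body (75 mm by 189 mm) begins 69 mm behind the grasp point.
Start: joints at [1.103, 0.468, -0.012, 1.603, 0.006, 1.071, -0.056], TCP at [267.851, -592.254, 214.592] pointing down, gripper open.
Joint ranges: [-2.53, 2.53], [-0.31, 2.02], [-1.57, 1.55], [0.28, 2.44], [-1.29, 4.43], [0.15, 1.84], [-2.92, 2.92]. Speed limits (rad/s): [2.57, 2.57, 3.14, 3.14, 3.14, 3.14, 3.14].

### API

Orientations are given as a rotation vector (axis times angle).
In Python, from cell import robot, grip, kin, viewer gives the robot as it stands. Calls block until the motion is done:
- robot.movep(position, orientation): joint-space move of the TCP to a pose.
- robot.servo_line(position, feed=150, rotation=None): straight line of the TCP; rotation=None keeps the orientation; feed is the mean speed in mm/s.
- robot.goto_joints(angles): joint-space move.
- grip(opening, newtons=None): opening from 0.0 (shut) to 1.0 (fully open); newtons is the grip in N (None keeps the last); returns when the fingers have stopped.
- robot.hold(seconds).
- kin.ik(position, orientation): joint angles nearest the present ones, or None.
- robot.observe(): the state.
- viewer.read_camera(name): name is "scene" or "top" or "wrist"; returns the picture (400x640x3 uint8, red, green, blue); there is no depth.
- viewer.camera_info(name): a dict with "camera_matrix" (3x3 intrinsics, pixels), "R" (3x3) and "t" (3): a world point X has camera coordinates R X + t. Camera axes: x right, y down, z forward; pixel columns grow to the right and rows downward; lengths in mm; the calibration is good to about 2 mm. A picture is of the moment at which its call begins: read the wrist's pose just before it. camera_info takes no time and is no camera call; for the wrist camera it gives the pose at the moment of the call.
A pose or a line that the arm cannot do raises robot.IKError and nothing moves.
- robot.job_done(): hands the job in; it is judged then, once.
Trained networks look in the newest picture that a camera, given by its name, has taken for a name from the list of things; names that differ only in an ending like _2 or _b are one class to them, and where a whole thing is asked for, a point or a joint stands for the part that bears it (a point fixed in the world has none). Each returns a list of dicts, best first, with "confidence" (0 to 1); they miss things now and then, are a little off and sometimes report something else, mostly with a low value. They report only what shows in the picture. A call takes as long as a camera call. They do not tell look-alikes from the thing itself.
- viewer.silhouettes(name, camera): "mask" (400x640 bool, what is visible of it).
- viewer.pinpoint(name, camera): "at" ([x, y, z] in mm, in the coordinates of the camera as it stood for that picture, good to about 4 mm: a listed point, or the origin of a listed thing).
The state is a dict: "t": time; "joints": joint angles; "joint_velocities": joint speeds; "joint_torque": joint torques, N m; "tcp_pos": TCP position; "tcp_rot": TCP orientation; "contact_force": force on the tool from outside, world axes, zero at the start; "wrist_torque": the same for the moment, N m; "grip_width": opening from 0.0 (shut) to 1.0 (fully open); "grip_force": force on a finger pad.
Only numpy, scipy, OpenCV 4.12 (cv2) and the standard library are available. Lean on these libraries where they do the work, as an engineer would, in place of code of your own. Each camera call takes 0.05 s, during which the arm holds its last target. There are 200 camera calls.

### The job

The little spice cupboard on the worktop has no handle: press its green door gently near the white dot until the catch lets go, and take your fingers away so that it springs ajar by itself. Then, with a fingertip behind its free edge, push the door wide open, to about a right angle, so that the jars can be reached. Touch and push only: do not pinch the door, and leave the mug, the lemon and the tin where they stand.

Things in the scene. Friction and masses are not known exactly. Their poses are not given: they have to be found in the camera images.
- cupboard: small light-wood cupboard fixed to the worktop, 120 deep (x) x 200 wide (y) x 170 high; origin at the centre of its underside on the worktop. Its own -x is the front, +y its left seen from the front. Front of its frame at x = -60 mm; walls 12 mm. The closed green door stands 12 mm proud of the frame; jars stand fixed inside.
- door (a joint): door angle, rad: 0 closed, positive opens toward the robot, stop at 1.75; presses in to -0.055 (9 mm at the free edge). The catch frees when the white dot is pressed in 6 mm, about 6 N (more nearer the hinge); on letting go, a sprung pin drives the door ajar to about 0.55 (free edge 85 mm out), no further. It stays at any wider angle where it is left; 1 to 2 N at the free edge move it.
- door_face: green outer skin of the door (with the white dot). The door leaf is 170 wide x 134 high x 14 mm thick in all, from 21 to 155 mm above the worktop. Origin on the hinge axis at worktop height, x = 0 is the outer face; the leaf runs from the hinge along the body's own -y; +x points into the cupboard when closed. Turns with the door.
- door_back: wooden inner skin of the door; same frame as door_face; inner face at x = +14 mm. A small steel striker stands out 18 mm from the inner face near the free edge, 30 to 48 mm above the worktop.
- press_spot (a point): white dot, 22 mm across, on the outer face of the green door, 140 mm from the hinge axis and 31 mm from the free edge, 135 mm above the worktop (20 mm below the door's top edge, 35 mm below the cupboard's top). Moves with the door.
- door_hinge (a point): upper end of the vertical hinge axis: left end of the door's outer face, seen from the front, 155 mm above the worktop (72 mm ahead of the cupboard's origin and 86 mm to its +y).
- door_edge (a point): top corner of the door at its free edge, on the inner face, 171 mm from the hinge; 155 mm above the worktop. Moves with the door.
- mug: white mug with grey dots, 82x114x91 mm, standing loose on the worktop to the left of the door's swing; origin at the centre of its underside. To be left alone.
- lemon: yellow lemon, 71x53x51 mm, lying loose ahead of the cupboard's right corner; origin at its underside. To be left alone.
- tuna_tin: low red and silver tin, 86 mm across, 40 high, loose on the worktop ahead and to the right of the door, outside its swing; origin at the centre of its underside. To be left alone.
Things that resemble listed ones, but are neither listed nor needed, are in the scene too. There is more than one size of the cupboard; the job needs the larger.

How it is judged:
By the outcome, as a careful person would: the job done as asked, in the order asked, and still so for the second after the job is handed in, with the robot touching nothing.
It also fails if it takes over 51 s, if anything falls off the work surface, if the arm or the gripper's body presses on something with over 40 N, if the wrist force passes 120 N, or if a joint passes its speed limit or range.

## Working session

There is one attempt and no reset: what is moved stays moved. The work goes in short steps, each a Python script; the robot and the scene stay as the last script left them, time stands still between calls to the robot, and variables do not carry over. Pictures are saved under pics/ and viewed, at most 10 in all, crops included, and the job is handed in when it is done.

```bash
ls; mkdir -p pics
cat > h.py <<'E'
from cell import robot, grip, kin, viewer
import numpy as np, cv2
def shot(cam,fn):
    im=viewer.read_camera(cam); cv2.imwrite('pics/'+fn,im[...,::-1].copy()); return im
def world(cam,p):
    c=viewer.camera_info(cam); return np.array(c['R']).T@(np.array(p)-np.array(c['t']))
def pix(cam,X):
    c=viewer.camera_info(cam); p=np.array(c['camera_matrix'])@(np.array(c['R'])@np.array(X)+np.array(c['t'])); return p[:2]/p[2]
E
python3 - <<'E'
from h import *
ims=[]
for cam in('scene','top'):
    ims.append(shot(cam,cam+'1.png'))
    for n in('cupboard','press_spot','door_hinge','door_edge','mug','lemon','tuna_tin'):
        for d in viewer.pinpoint(n,cam)[:3]:
            w=world(cam,d['at']); print(cam,n,round(d['confidence'],2),w.round(),pix(cam,w).round())
cv2.imwrite('pics/both.png',cv2.resize(np.vstack(ims),(480,600),interpolation=cv2.INTER_AREA)[...,::-1])
print(robot.observe()['t'])
E
```

```text
pics
scene cupboard 0.86 [654. -13.   3.] [296. 211.]
scene cupboard 0.64 [335. 182.  -0.] [345. 306.]
scene press_spot 0.88 [595. -83. 134.] [328. 162.]
scene press_spot 0.69 [305. 131.  90.] [375. 259.]
scene door_hinge 0.71 [570.  63. 157.] [295. 176.]
scene door_hinge 0.59 [266. 216. 106.] [366. 286.]
scene door_edge 0.61 [316. 108. 106.] [378. 244.]
scene door_edge 0.52 [ 619. -104.  156.] [327. 150.]
scene mug 0.68 [523. 171.  -4.] [279. 265.]
scene lemon 0.77 [ 609. -213.   -3.] [354. 191.]
scene tuna_tin 0.7 [ 478. -174.   -1.] [385. 209.]
top cupboard 0.82 [336. 184.  -3.] [250. 262.]
top press_spot 0.77 [597. -83. 136.] [353. 153.]
top press_spot 0.54 [308. 129.  89.] [265. 277.]
top door_hinge 0.62 [571.  57. 155.] [293. 163.]
top door_hinge 0.47 [273. 212. 106.] [229. 293.]
top door_edge 0.75 [ 622. -113.  160.] [367. 140.]
top door_edge 0.51 [322. 111.  99.] [272. 271.]
top mug 0.93 [523. 173.   5.] [253. 191.]
top lemon 0.85 [ 614. -212.    1.] [396. 157.]
top lemon 0.45 [574.  59.  -1.] [296. 173.]
top tuna_tin 0.61 [ 481. -180.    2.] [386. 206.]
0.8
```

Run:
```python
import cv2,numpy as np
a=cv2.imread('pics/scene1.png')[100:360,200:500];b=cv2.imread('pics/top1.png')[80:340,170:470]
cv2.imwrite('pics/crop.png',cv2.resize(np.hstack([a,b]),(800,347),interpolation=cv2.INTER_CUBIC))
```

```text
(no output)
```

View pics/both.png

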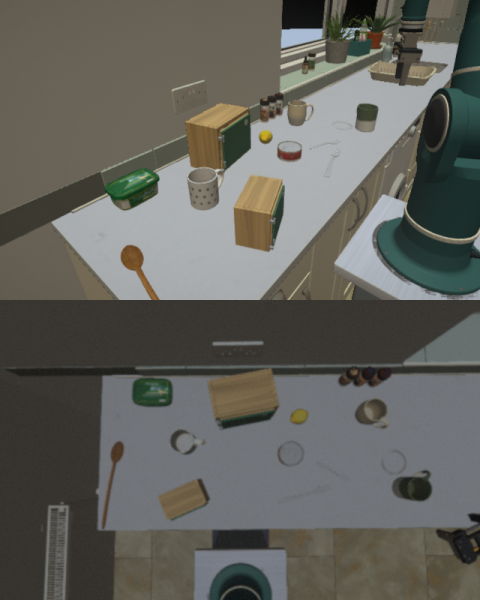

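View pics/crop.png

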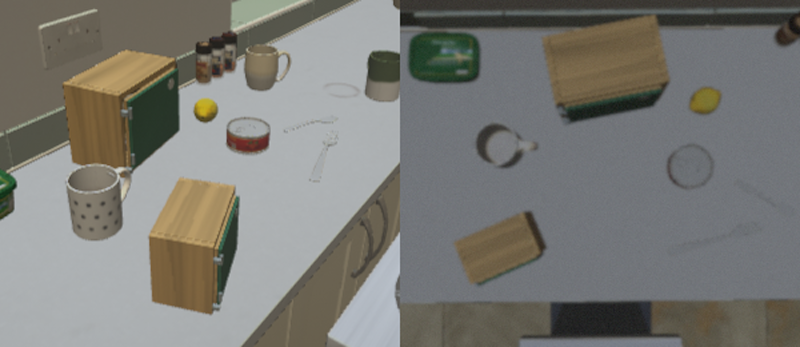

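The two candidates are the larger cupboard (scene pixel 296,211; white dot at 328,162) and the smaller one in front (345,306; dot at 375,259). I choose the larger: it is at about (654,-13), its dot is 135 mm high, and the crop shows the dot at the top right of its green door. The mug, lemon and tin are clear of the swing.

Next I fit the pose, check the IK, and go to a point in front of the dot.

```bash
cat >> h.py <<'E'
from scipy.spatial.transform import Rotation as Ro
L=np.array([[0,0],[-58,-54],[-58,-54],[-72,86],[-72,86],[-58,-85],[-58,-85]],float); L[1:3,0]=-72
W=np.array([[654,-13],[595,-83],[597,-83],[570,63],[571,57],[619,-104],[622,-113]],float)
lm,wm=L.mean(0),W.mean(0); a=((L-lm)[:,None,:]*0)
l=(L-lm)@[1,1j]; w=(W-wm)@[1,1j]; yaw=np.angle((w*l.conj()).sum())
def rz(t): return np.array([[np.cos(t),-np.sin(t)],[np.sin(t),np.cos(t)]])
O=wm-rz(yaw)@lm; H=O+rz(yaw)@[-72,86]
def doorpt(th,x,r): # door frame: x into cupboard, r from hinge
    return H+rz(yaw-th)@[x,-r]
def rot(th,flip):   # tool down, tool x along door normal
    d=rz(yaw-th)@[1,0]*(-1 if flip else 1); x=np.array([d[0],d[1],0]); z=np.array([0,0,-1.])
    return Ro.from_matrix(np.c_[x,np.cross(z,x),z]).as_rotvec()
E
python3 - <<'E'
from h import *
print(np.degrees(yaw),O,H,np.abs(O+(L@rz(yaw).T)-W).max(0))
s=robot.observe();print(s['tcp_rot'],s['contact_force'])
for f in(0,1):
    for th,x,r,z in [(0,-50,143,260),(0,-50,143,122),(0,-150,143,122),(.4,40,150,260),(.4,40,150,115),(1.1,24,150,115),(1.6,24,150,115),(1.6,24,130,115)]:
        q=kin.ik([*doorpt(th,x,r),z],rot(th,f)); print(f,th,doorpt(th,x,r).round(),None if q is None else np.round(q,2))
E
```

```text
11.528809125491293 [657.52340071 -13.05641803] [569.78803443  56.81850954] [4.31825729 6.18149046]
[ 3.07095178e+00  6.62121226e-01 -1.83508020e-05] [ 0.2172424  -0.2610491  -0.32495499]
0 0 [549. -93.] [ 0.36  0.29 -0.31  1.77  0.1   1.1  -1.35]
0 0 [549. -93.] [ 0.33  0.45 -0.27  1.89  0.16  0.82 -1.4 ]
0 0 [ 451. -113.] [ 0.41  0.31 -0.27  2.11  0.12  0.74 -1.31]
0 0.4 [579. -98.] [ 0.27  0.33 -0.21  1.7   0.07  1.12 -1.72]
0 0.4 [579. -98.] [ 0.21  0.49 -0.13  1.83  0.08  0.83 -1.73]
0 1.1 [467. -55.] [ 0.14  0.32 -0.11  2.11  0.05  0.72 -2.47]
0 1.6 [426.   7.] [-1.15  0.61  1.36  2.26 -0.79  0.91 -2.24]
0 1.6 [446.  11.] [-1.12  0.66  1.36  2.22 -0.83  0.95 -2.22]
1 0 [549. -93.] [ 0.72  0.38 -0.77  1.75  0.29  1.14  1.63]
1 0 [549. -93.] [ 0.65  0.54 -0.7   1.87  0.45  0.89  1.5 ]
1 0 [ 451. -113.] [ 0.81  0.4  -0.75  2.08  0.38  0.79  1.6 ]
1 0.4 [579. -98.] [ 0.63  0.41 -0.68  1.68  0.28  1.15  1.25]
1 0.4 [579. -98.] [ 0.59  0.58 -0.64  1.81  0.43  0.9   1.13]
1 1.1 [467. -55.] [ 0.58  0.39 -0.62  2.08  0.33  0.76  0.42]
1 1.6 [426.   7.] [ 0.48  0.32 -0.65  2.18  0.29  0.72 -0.2 ]
1 1.6 [446.  11.] [ 0.44  0.35 -0.62  2.14  0.3   0.74 -0.21]
```

Run:
```python
from h import *
grip(0.0)
robot.movep([*doorpt(0,-60,143),260],rot(0,1))
robot.servo_line([*doorpt(0,-60,143),122],feed=150)
n=rz(yaw)@[1,0]
f0=np.array(robot.observe()['contact_force'])
robot.servo_line([*doorpt(0,-22,143),122],feed=80)
x=-22;c=None
while x<12:
    s=robot.observe(); f=-(np.array(s['contact_force'])-f0)[:2]@n
    px=(np.array(s['tcp_pos'])[:2]-H)@n
    if f>1 or x%4==0: print(x,px.round(1),f.round(1),round(s['t'],2))
    if c is None and f>1.2: c=px
    if f>14 or (c is not None and px-c>6.3): break
    x+=1 ; robot.servo_line([*doorpt(0,x,143),122],feed=30)
print('contact',c)
shot('scene','press.png')
```

```text
-20 -20.0 0.0 6.38
-19 -18.9 1.2 6.63
-16 -15.9 0.5 7.38
-12 -11.9 0.7 8.38
-10 -10.4 2.3 8.88
-9 -9.4 3.8 9.13
-8 -8.4 4.7 9.38
-7 -7.2 5.8 9.63
-6 -6.2 5.4 9.88
-5 -5.3 4.7 10.13
-4 -4.2 6.2 10.38
-3 -3.2 5.0 10.63
contact -10.421952102961992
```

Run:
```python
from h import *
robot.servo_line([*doorpt(0,-140,143),122],feed=220)
robot.servo_line([*doorpt(0,-140,143),270],feed=220)
a=shot('scene','ajar.png')
out=[a[100:360,200:500]]
for n in('press_spot','door_edge','door_hinge'):
    for d in viewer.pinpoint(n,'scene')[:3]: print(n,d['confidence'],world('scene',d['at']).round())
b=shot('top','ajar_t.png'); out.append(b[80:340,170:470])
for n in('press_spot','door_edge','door_hinge'):
    for d in viewer.pinpoint(n,'top')[:3]: print(n,d['confidence'],world('top',d['at']).round())
cv2.imwrite('pics/ajar2.png',cv2.resize(np.hstack(out),(800,347))[...,::-1])
for th in(0,.55): print(th,doorpt(th,0,140),doorpt(th,14,171))
print(robot.observe()['t'])
```

```text
press_spot 0.71 [519. -77. 133.]
press_spot 0.7 [304. 129.  93.]
door_edge 0.53 [317. 109. 108.]
door_hinge 0.57 [268. 215. 102.]
press_spot 0.78 [525. -80. 133.]
press_spot 0.59 [310. 129.  90.]
door_edge 0.62 [ 529. -109.  157.]
door_edge 0.48 [324. 109. 102.]
door_hinge 0.7 [573.  57. 152.]
door_hinge 0.53 [273. 211. 103.]
0 [597.76852251 -80.35689746] [ 617.68174271 -107.93340306]
0.55 [521.94225329 -74.75193253] [ 524.50487453 -108.66996568]
12.6833
```

View pics/ajar2.png

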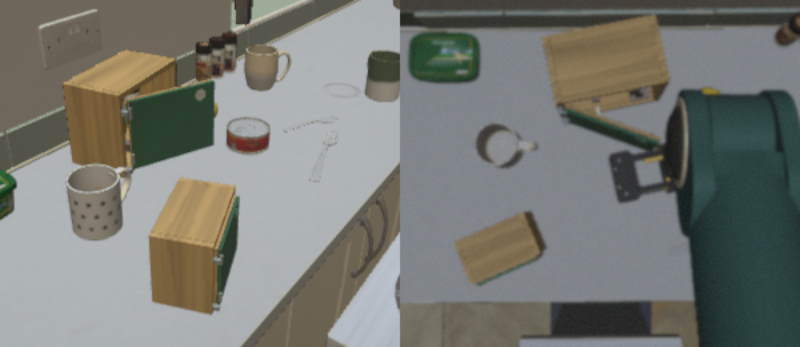

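The door sprang ajar to about 0.55 (dot measured at 522,-78, predicted at 522,-75). Now I go behind the free edge and swing it open.

Run:
```python
from h import *
robot.movep([*doorpt(.55,42,150),270],rot(.55,1))
robot.servo_line([*doorpt(.55,42,150),115],feed=150)
f0=np.array(robot.observe()['contact_force'])
for th in np.linspace(.55,1.58,12):
    r=150-10*(th-.55)
    robot.servo_line([*doorpt(th,25,r),115],feed=90,rotation=rot(th,1))
    s=robot.observe(); print(round(th,2),(np.array(s['contact_force'])-f0).round(1),round(s['t'],1))
    if np.linalg.norm(np.array(s['contact_force'])-f0)>20: break
robot.servo_line([*doorpt(th,75,r),115],feed=120)
robot.servo_line([*doorpt(th,75,r),270],feed=200)
p=doorpt(th,75,r)
robot.servo_line([p[0],p[1]-150,270],feed=200)
a=shot('scene','open.png'); b=shot('top','open_t.png')
for c in('scene','top'):
  for n in('press_spot','door_edge','mug','lemon','tuna_tin'):
    for d in viewer.pinpoint(n,c)[:2]: print(c,n,round(d['confidence'],2),world(c,d['at']).round())
cv2.imwrite('pics/open2.png',cv2.resize(np.hstack([a[100:360,200:500],b[80:340,170:470]]),(800,347))[...,::-1])
print(doorpt(1.57,0,140),doorpt(1.57,14,171),robot.observe()['t'])
```

```text
0.55 [-0.3 -0.9 -0.1] 14.9
0.64 [ 0.5 -1.1 -0. ] 15.2
0.74 [-0.3 -0.5 -0.4] 15.5
0.83 [ 0.4 -1.6 -0.5] 15.8
0.92 [ 0.4 -0.6 -0.1] 16.1
1.02 [-0.8 -1.  -0.5] 16.4
1.11 [ 0.1 -0.6  0.4] 16.7
1.21 [ 0.7 -1.   0. ] 17.0
1.3 [-0.7 -0.1  0.1] 17.3
1.39 [ 0.2 -0.5 -0.5] 17.6
1.49 [-0.6  0.   0.4] 17.9
1.58 [-0.2 -0.3 -0.4] 18.2
scene press_spot 0.82 [431.  27. 133.]
scene press_spot 0.74 [306. 126.  88.]
scene door_edge 0.47 [406.  13. 156.]
scene door_edge 0.44 [317. 109. 107.]
scene mug 0.94 [526. 173.  -1.]
scene lemon 0.72 [571.  57. 152.]
scene lemon 0.69 [ 612. -214.   -5.]
scene tuna_tin 0.63 [ 477. -178.   -2.]
top press_spot 0.82 [436.  23. 136.]
top press_spot 0.67 [308. 128.  90.]
top door_edge 0.58 [413.  10. 157.]
top door_edge 0.51 [326. 113. 101.]
top mug 0.67 [526. 173.   3.]
top lemon 0.54 [ 616. -210.    0.]
top tuna_tin 0.61 [ 481. -181.    2.]
[432.63495253  28.72879389] [405.0743131    8.79362009] 21.2167
```

View pics/open2.png

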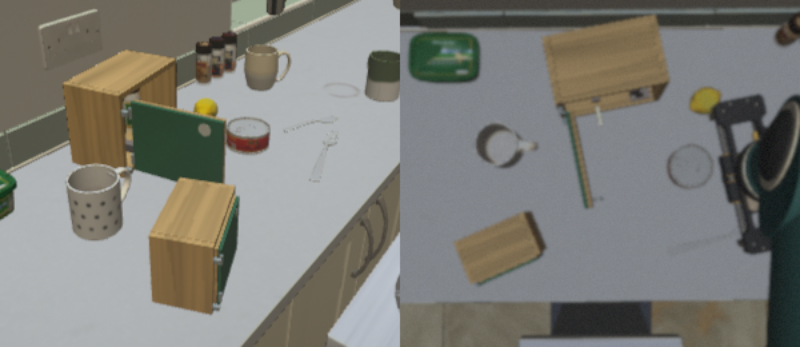

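The door is at about a right angle, the mug, lemon and tin have not moved, and the arm is clear.

```bash
python3 -c "
from cell import robot
print(robot.job_done())"
```

```text
the job is handed in; nothing more can be done
None
```

I pressed the door at its dot, it sprang ajar by itself to about 0.55 rad, and I then pushed it from behind its free edge to about 1.55 rad (near a right angle); the mug, lemon and tin had not moved, and I handed the job in at about 21 s of robot time.

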